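Unsnap the battery cover of the stream lamp

TASK

The lamp's battery box needs fresh cells, so take its cover off: pinch the springy snap tab inward, towards the fixed fin, gently and only far enough to unhook it, and keep it pressed while you lift the cover straight off the box without forcing it. Then set the cover down gently, right way up and flat, in the middle of the wooden tray and let go. Leave everything else on the table where it is.

Things in the scene. Friction and masses are not known exactly. Their poses are not given: they have to be found in the camera images.
- seat (a point): Centre of the flat top face of a fixed battery box (dark grey plastic, 150 x 120 mm, hollow, top 60 mm above the table); also the centre of the opening in that face (56 mm along x, 51 mm along y, edge 4 mm thick). x runs along the 150 mm side, z up.
- cover_grip (a point): Middle of the pinch on the cover, 28 mm above the plate's underside (24 mm above its upper face). Two uprights, 4 mm thick, rise to 40 mm above the underside: at -x the fixed fin, 30 mm wide, outer face at x = -26 mm; at +x, in a notch, the ridged snap tab, 22 mm wide, outer face at x = +26 mm when free: 52 mm over both. Squeezing them together along x presses the tab in.
- tab (a joint): How far the snap tab is pressed in (m; 0 = free, grows towards the fin); a spring of about 2 N per mm. Its hook, below the plate, reaches 2.5 to 5.5 mm under the opening's edge at +x: pressed 6 mm (12 N) it is always free. Beyond 11 mm (22 N) it snaps off (stop at 14 mm). Let go, it springs back.
- tab_pad (a point): The middle of the tab's outer, ridged face, at the height of the pinch point; moves with the tab.
- cover: Loose cover on the box's opening, lighter grey, 75 to 140 g. Origin: middle of the underside of its plate, 80 (x) x 68 (y) x 4 mm, which lies on the box's top, axes parallel to the box's, centred on the opening (1.5 mm play each way). Skirts under the plate reach 11 mm down into the opening; laid down, the cover stands on them.
- lampbox: The whole battery box; its origin lies at the centre of its underside, on the table. It is fixed. Pulling, pushing or shoving the cover against it with more than 25 N damages the plastic, as do fingers pressing on the box with over 20 N; fingers that close can drag the cover down or sideways, which shows in the wrist force.
- tray_mid (a point): Fixed dark wooden tray, 190 (x) x 170 (y) mm, rim 6 mm wide and 18 mm high over the table. This point is the centre of its flat inner floor, 10 mm above the table.
- gourd_a: Bystander: bottle gourd on a round foot, 178 mm tall, 72 mm wide, loose. Origin under its foot.
- gourd_b: Bystander: bottle gourd, 151 mm tall, loose. Origin under its foot.
- gourd_c: Bystander: bottle gourd, 160 mm tall, loose. Origin under its foot.
- spool_a: Bystander: black thread spool, 52 mm across, 70 mm tall. Origin under it.
- spool_b: Bystander: dark red thread spool, 52 mm across, 70 mm tall. Origin under it.
- eraser: Bystander: eraser block 45 x 18 x 14 mm. Origin under it.
- spare_cell: Bystander: battery cell standing upright, 21 mm across, 50 mm tall. Origin under it.
- brush: Bystander: brush lying flat, 170 mm long. Origin under it.
- tray: The whole tray; its origin lies at the centre of its underside.
Mind the look-alikes: they are no part of the job. What is shaped like the cover but pink or turquoise is not meant. Of the things that look like the lampbox, take the one that is farthest from the robot's base at the start.

How it is judged (in metres and radians):
On the way, in this order (a step that is already met when the one before it is completed fails the run):
1. the snap tab is pressed in at least 2 mm with the cover still on the box (value of joint tab above 0.002 m and distance between cover and seat below 0.015 m), for 0.1 s.
2. the cover is lifted at least 30 mm clear above its seat (z of cover in the frame of seat above 0.03 m), for 0.1 s.
At the end, for the whole second after the job is handed in: The cover lies right way up and flat (within 0.1 rad) on the tray's floor, standing on its skirts, its centre within 35 mm of the tray's middle, at rest, released, the tab sprung back (less than 2 mm) (horizontal distance between cover and tray_mid below 0.035 m and z of cover in the frame of tray_mid between 0.006 and 0.016 m and angle between cover's own z axis and vertical below 0.1 rad and z of cover_grip in the frame of tray_mid above 0.034 m and value of joint tab below 0.002 m and linear speed of cover below 0.02 m/s and angular speed of cover below 0.2 rad/s); the robot touches nothing.
It fails at once if the snap tab is bent beyond 11 mm and snaps off (value of joint tab above 0.011 m).
It fails at once if the cover is forced against the box with more than 25 N (pulled while hooked, or shoved) (contact force between cover and lampbox above 25 N).
It fails at once if the cover is put down with more than 60 N (contact force between cover and tray above 60 N).
It fails at once if the robot presses on the box with more than 20 N (contact force between the fingers and lampbox above 20 N).
It fails at once if a bystander is moved more than 30 mm (distance of any of gourd_a, gourd_b, gourd_c, spool_a, spool_b, eraser, spare_cell, brush from where it was at the start of the episode above 0.03 m).
It also fails if it takes over 64 s, if anything falls off the work surface, if the arm or the gripper's body presses on something with over 40 N, if the wrist force passes 120 N, or if a joint passes its speed limit or range.

ROBOT

A 6-joint arm with a two-finger parallel gripper is mounted at the origin on the work surface. World frame = base frame: x ahead of the robot, y to its left, z up, the work surface at z = 0. Lengths are in mm, angles in rad, forces in N, time in s.
With the tool pointing down it reaches from about 350 to 775 mm from the base axis. Payload 7.3 kg.
Tool frame: the origin (TCP) lies at the very end of the fingers, on their centre line; the grasp point (between the pads) lies 19 mm behind it (bot.grasp_offset is the distance from the TCP to the grasp point, in mm); z points along the fingers, y is the direction in which the jaws open and shut (so a half turn about z gives the same grasp; the last joint's range is limited). The gripper opens to 92 mm and grips with 3 to 60 N. Pads are 19 mm wide; open, the fingers measure 130 mm over their backs; the gripper's body (75 mm by 190 mm) begins 47 mm behind the grasp point.
Start: joints at [0.97, 0.342, 1.524, -0, 1.275, -0.146], TCP at [230.612, 471.66, 226.741] pointing down, gripper open.
Joint ranges: [-2.53, 2.53], [-0.77, 2.02], [0.04, 2.7], [-1, 4.14], [0.28, 2.66], [-3.11, 3.11]. Speed limits (rad/s): [2.57, 2.57, 3.14, 3.14, 3.14, 3.14].

INTERFACE

Orientations are given as [roll, pitch, yaw] about the fixed x, y, z axes, in that order (R = Rz(yaw) Ry(pitch) Rx(roll)).
In Python, from plant import bot gives the robot as it stands.
- The arm moves only by the tool servo_tool, never from a script. Its arguments are lists of equal length, an entry for each row: "angular": the turn, a rotation vector about the world's x, y, z in degrees, a list of three; "slide": the shift along the world's x, y, z in mm, a list of three; "grip": the opening, from -1 (shut) to 1 (fully open), so that 0 is half open. In form: {"angular": [[ax, ay, az], ...], "slide": [[dx, dy, dz], ...], "grip": [grip, ...]}. A call has 1 to 10 rows; each row is the pose to reach, as a shift and turn from the pose commanded when the call began; what a row does not reach only later rows make up. A row lasts 1/12 s, in which the tool goes at most 41.7 mm and 7.16 degrees, less where a joint would pass 70% of its speed; a pose out of reach is approached as far as the arm can. A call with a gripper value outside its range is refused whole. The fingers move at their own pace and stop on an object; the grip force is fixed at half the most. Time passes only in rows, so rows that repeat a pose let the fingers close. It gives the time, the measured TCP pose, the force and the opening at its end, in the units of the state.
- bot.get_obs(): the state, without advancing time (a new reading comes with each control period).
- bot.capture(name): name is "scene" or "top" or "wrist"; returns a dict with "img" (480x640x3 uint8, blue, green, red), "range_z" (480x640 float32, mm along the optical axis (not along the pixel's ray), 0 where there is no reading), "fov_y" (degrees; the focal length in pixels is half the picture's height over the tangent of half this angle, whatever the lens; pixels are square), "cx", "cy" (the principal point, pixels), "dist" ([k1, k2, p1, p2, k3] as OpenCV has them; the pictures are not rectified), "R" (3x3) and "t" (3): a world point X has camera coordinates R X + t; the wrist camera has in their place "T_tool_cam" (4x4, takes a point from camera to tool coordinates, whose origin is the TCP and whose axes are the flange's). Camera axes: x right, y down, z forward; pixel columns grow to the right and rows downward; lengths in mm; the calibration is good to about 2 mm. A picture is of the moment at which its call begins: read the wrist's pose just before it.
- bot.close_job(): hands the job in, once; it reports no verdict.
The state is a dict: "time": time; "joint_positions": joint angles; "dq": joint speeds; "tau": joint torques, N m; "tool_pos": TCP position; "tcp_rot": TCP orientation; "contact_force": force on the tool from outside, world axes, zero at the start; "moment": the same for the moment, N m; "grip_width": finger opening in mm.
Only numpy, scipy, OpenCV 4.12 (cv2) and the standard library are available. Lean on these libraries where they do the work, as an engineer would, in place of code of your own. Each camera call takes 0.05 s, during which the arm holds its last target.

## Working session

There is one attempt and no reset: what is moved stays moved. The work goes in short steps, Python scripts to look and compute and a tool call to move; the robot and the scene stay as the last step left them, time stands still between calls to the robot, and variables do not carry over. Pictures are saved under pics/ and viewed, and the job is handed in when it is done.

Besides the shell and the picture viewer there is one more tool, called after "Emit:" by a JSON object that holds its "name" and its "arguments", one argument or row to a line. servo_tool: Moves the arm, as the interface text tells. Its arguments: {"type":"object","properties":{"angular":{"type":"array","items":{"type":"array","items":{"type":"number"}}},"slide":{"type":"array","items":{"type":"array","items":{"type":"number"}}},"grip":{"type":"array","items":{"type":"number"}}},"required":["angular","slide","grip"]}

```bash
mkdir -p pics; ls; python3 - <<'E'
from plant import bot
import cv2,pickle
print(bot.get_obs(), bot.grasp_offset)
for n in ["scene","top","wrist"]:
    c=bot.capture(n); pickle.dump(c,open(f"pics/{n}0.pkl","wb")); cv2.imwrite(f"pics/{n}0.png",c["img"])
    print(n,{k:v for k,v in c.items() if k not in("img","range_z")})
E
```

```text
pics
{'time': 0.0, 'joint_positions': array([ 9.69968357e-01,  3.42711413e-01,  1.52499847e+00, -2.44299056e-05,
        1.27538442e+00, -1.46028240e-01]), 'dq': array([-1.12071439e-03, -2.29551967e-04,  5.58439419e-05,  2.53995555e-03,
       -1.94666166e-03,  4.32417366e-04]), 'tau': array([ 6.06694430e-04, -4.31249535e+01, -2.44219047e+01,  7.17634242e-02,
        5.61216718e-02, -1.86886796e-04]), 'tool_pos': array([230.39733817, 471.30344331, 226.05729837]), 'tcp_rot': array([-3.14010358e+00, -1.95392960e-04,  2.68679991e+00]), 'contact_force': array([-0.9532003 , -0.11671331, -0.23122573]), 'moment': array([ 0.03456984, -0.00312457,  0.04740826]), 'grip_width': 91.44784418683793} 18.8
scene {'fov_y': 54.339994460085684, 'cx': 318.60433073855927, 'cy': 229.85016985396655, 'dist': array([0.01243696, 0.        , 0.        , 0.        , 0.        ]), 'R': array([[-0.83064848,  0.55675895,  0.00652472],
       [ 0.28165792,  0.4302662 , -0.85763618],
       [-0.48030399, -0.71055645, -0.51421553]]), 't': array([ 395.80086727,  -54.17953417, 1264.48296402])}
top {'fov_y': 56.27942532
[... 174 characters left out ...]
362,  0.00945376],
       [-0.99751859,  0.01357438, -0.06908249],
       [ 0.06894405, -0.01041548, -0.99756616]]), 't': array([  -3.1338206 ,  510.85244076, 1230.85239927])}
wrist {'fov_y': 61.217761809656324, 'cx': 321.5166182976311, 'cy': 238.06485461059464, 'dist': array([-0.02685033,  0.        ,  0.        ,  0.        ,  0.        ]), 'T_tool_cam': array([[ 1.15450302e-04, -9.56363372e-01, -2.92179889e-01,
         7.88601596e+01],
       [ 9.99999864e-01, -3.84452098e-05,  5.20973149e-04,
         1.15558063e+00],
       [-5.09472555e-04, -2.92179909e-01,  9.56363237e-01,
        -1.58264724e+02],
       [ 0.00000000e+00,  0.00000000e+00,  0.00000000e+00,
         1.00000000e+00]])}
```

View pics/scene0.png

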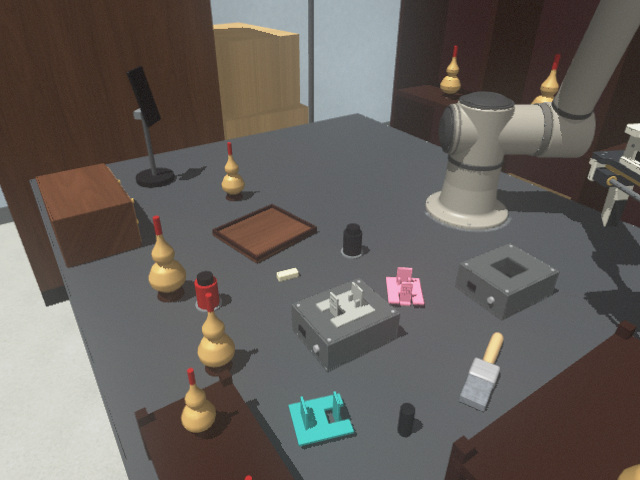

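View pics/top0.png

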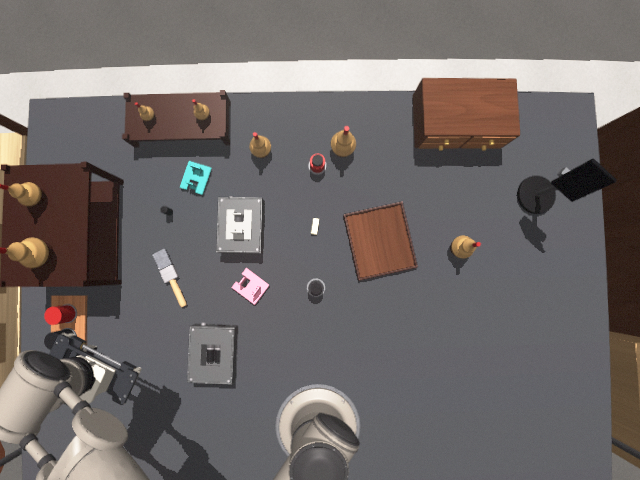

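View pics/wrist0.png

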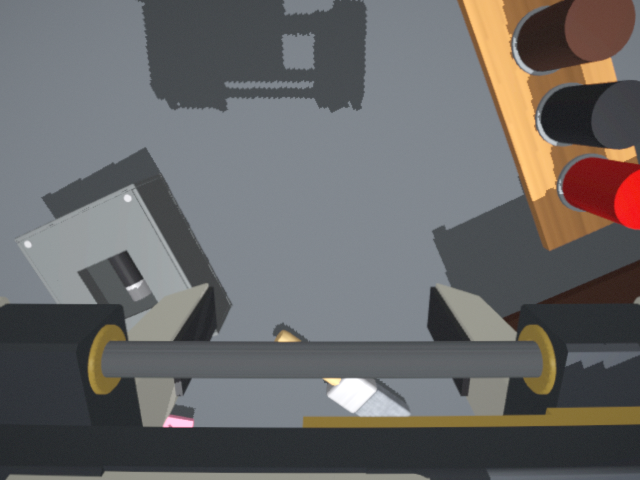

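```bash
cat > h.py <<'E'
import numpy as np,cv2,pickle
from scipy.spatial.transform import Rotation as Ro
def K(c):
    f=240/np.tan(np.radians(c["fov_y"])/2); return np.array([[f,0,c["cx"]],[0,f,c["cy"]],[0,0,1]])
def pose(c):
    if "R" in c: return c["R"],c["t"]
    s=c["obs"]; T=np.eye(4); T[:3,:3]=Ro.from_euler("xyz",s["tcp_rot"]).as_matrix(); T[:3,3]=s["tool_pos"]
    M=np.linalg.inv(T@c["T_tool_cam"]); return M[:3,:3],M[:3,3]
def ray(c,uv):
    p=cv2.undistortPoints(np.array(uv,float).reshape(-1,1,2),K(c),c["dist"]).reshape(-1,2)
    R,t=pose(c); d=np.c_[p,np.ones(len(p))]@R; return -R.T@t,d
def onz(c,uv,z):
    o,d=ray(c,uv); return o+d*((z-o[2])/d[:,2])[:,None]
def proj(c,X):
    R,t=pose(c); return cv2.projectPoints(np.array(X,float).reshape(-1,1,3),cv2.Rodrigues(R)[0],t,K(c),c["dist"])[0].reshape(-1,2)
def crop(c,x,y,w,h,s,fn): cv2.imwrite(fn,cv2.resize(c["img"][y:y+h,x:x+w],None,fx=s,fy=s,interpolation=cv2.INTER_CUBIC))
def snap(n,fn):
    from plant import bot
    s=bot.get_obs(); c=bot.capture(n); c["obs"]=s; pickle.dump(c,open(f"pics/{fn}.pkl","wb")); cv2.imwrite(f"pics/{fn}.png",c["img"]); return c
def load(fn): return pickle.load(open(f"pics/{fn}.pkl","rb"))
E
python3 - <<'E'
from h import *
t=load("top0"); s=load("scene0")
crop(t,200,180,80,90,6,"pics/c_top.png"); crop(s,280,270,130,100,6,"pics/c_scene.png")
print(onz(t,[[240,225]],60),onz(t,[[380,241]],10), onz(s,[[265,231]],10))
E
```

```text
[[555.88859824 200.99271662  60.        ]] [[ 510.95079096 -183.22792343   10.        ]] [[ 511.8810501  -182.69733319   10.        ]]
```

View pics/c_top.png

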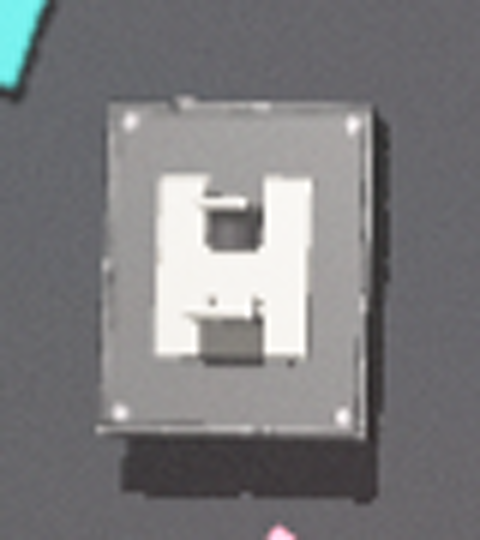

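View pics/c_scene.png

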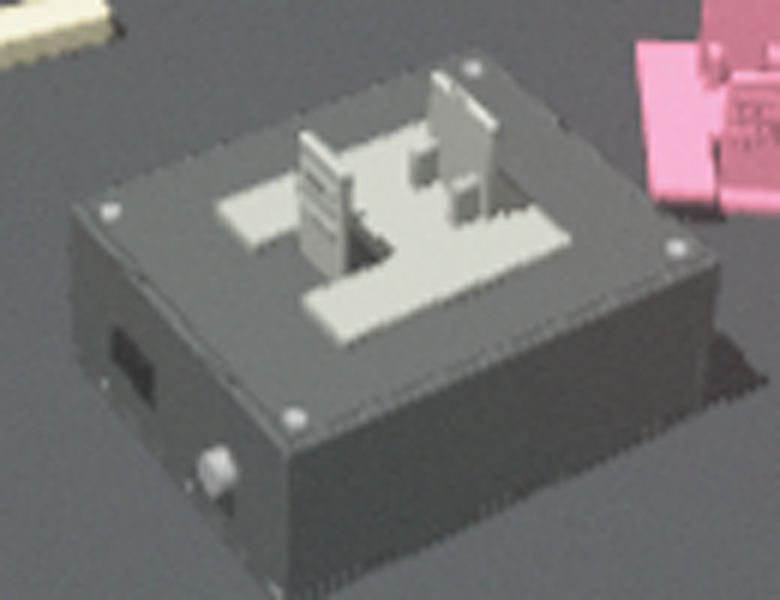

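```bash
python3 - <<'E'
from h import *
t=load("top0"); s=load("scene0")
def rep(n,P):
    print(n,P.mean(0).round(1), "yaw", [round(float(np.degrees(np.arctan2(*(P[a]-P[b])[[1,0]]))),2) for a,b in((0,2),(1,3))],[round(float(np.degrees(np.arctan2(*(P[a]-P[b])[[1,0]])))-90,2) for a,b in((0,1),(2,3))],"size",[np.linalg.norm(P[a]-P[b]).round(1) for a,b in((0,2),(1,3),(0,1),(2,3))])
tc=lambda L:(np.array(L,float)-2.5)/6+[200,180]
sc=lambda L:(np.array(L,float)-2.5)/6+[280,270]
rep("top screws",onz(t,tc([[131,120],[353,124],[120,412],[343,416]]),61))
rep("scene screws",onz(s,sc([[295,418],[110,211],[677,247],[473,68]])[[1,0,3,2]],61))
rep("top plate",onz(t,tc([[157,176],[312,179],[154,356],[307,357]]),64))
rep("scene plate",onz(s,sc([[217,203],[303,298],[480,108],[571,238]]),64))
# fin & tab tops at z=100
print("tabtop",onz(t,tc([[198,200],[248,203]]),100)); print("fintop",onz(t,tc([[185,315],[262,317]]),100))
print("tabtop s",onz(s,sc([[301,131],[352,178]]),100)); print("fintop s",onz(s,sc([[432,72],[497,125]]),100))
# tray mask
for c,n in((t,"top"),(s,"scene")):
    crop(c,*( (335,190,90,100) if n=="top" else (205,195,120,70)),6,f"pics/tray_{n}.png")
E
```

```text
top screws [558.1 203.5  61. ] yaw [-2.04, -2.19] [-1.9, -1.79] size [np.float64(132.0), np.float64(131.8), np.float64(100.5), np.float64(100.1)]
scene screws [556.5 201.4  61. ] yaw [-1.76, -1.8] [-181.89, -181.88] size [np.float64(132.6), np.float64(132.6), np.float64(100.2), np.float64(100.3)]
top plate [558.1 204.9  64. ] yaw [-0.88, -1.78] [-1.96, -1.16] size [np.float64(81.1), np.float64(80.2), np.float64(69.9), np.float64(68.6)]
scene plate [552.9 197.7  64. ] yaw [-4.33, -15.3] [-183.04, -194.02] size [np.float64(93.1), np.float64(82.7), np.float64(47.8), np.float64(64.5)]
tabtop [[583.54589278 213.80979775 100.        ]
 [581.90916023 191.97342653 100.        ]]
fintop [[533.3364708  219.46596208 100.        ]
 [531.99692529 185.94717618 100.        ]]
tabtop s [[581.24379753 189.32004409 100.        ]
 [581.34893556 214.22711842 100.        ]]
fintop s [[533.28592247 187.84555274 100.        ]
 [532.85309788 217.88780421 100.        ]]
```

View pics/tray_top.png

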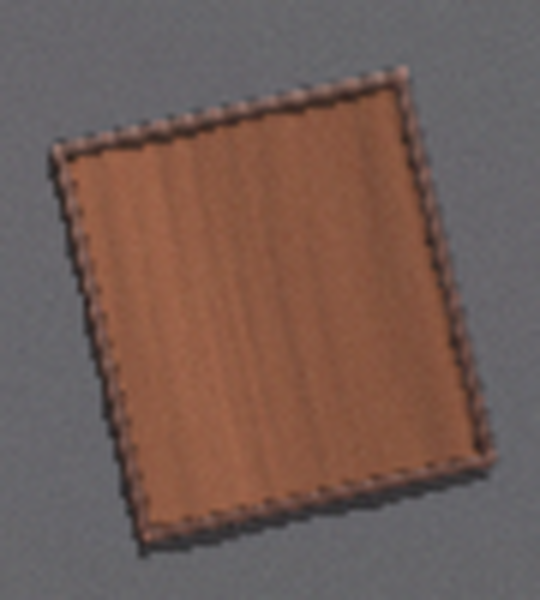

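View pics/tray_scene.png

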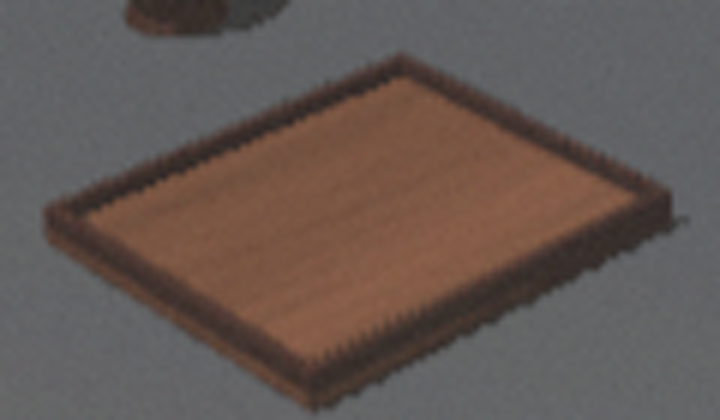

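```bash
python3 - <<'E'
from h import *
t=load("top0"); s=load("scene0")
P=onz(t,(np.array([[55,148],[405,70],[493,460],[143,545]],float)-2.5)/6+[335,190],18)
Q=onz(s,(np.array([[45,208],[317,375],[670,192],[402,54]],float)-2.5)/6+[205,195],18)
for p in(P,Q): print(p.round(1).tolist(),p.mean(0),np.linalg.norm(p-np.roll(p,1,0),axis=1))
for n,uv in dict(gourd1=(260,150),gourd2=(343,148),spr=(317,165),spk=(316,288),eraser=(315,227),g3=(463,247),cell=(167,211)).items(): print(n,onz(t,[uv],50).round(0))
E
```

```text
[[586.8, -82.2, 18.0], [621.6, -247.2, 18.0], [438.5, -283.3, 18.0], [401.8, -119.5, 18.0]] [ 512.15134334 -183.05636996   18.        ] [188.72397991 168.66661167 186.67753821 167.85868328]
[[621.0, -248.1, 18.0], [584.7, -81.3, 18.0], [402.8, -120.5, 18.0], [435.8, -286.6, 18.0]] [ 511.07019568 -184.11466977   18.        ] [189.13096202 170.67619916 186.08325406 169.31416339]
gourd1 [[764. 148.  50.]]
gourd2 [[767. -81.  50.]]
spr [[720.  -9.  50.]]
spk [[384.  -2.  50.]]
eraser [[549.  -1.  50.]]
g3 [[ 489. -405.   50.]]
cell [[598. 403.  50.]]
```

Emit:
{"name": "servo_tool", "arguments": {
  "angular": [
    [0,0,-4],
    [0,0,-10],
    [0,0,-17],
    [0,0,-24],
    [0,0,-31],
    [0,0,-38],
    [0,0,-45],
    [0,0,-52],
    [0,0,-59],
    [0,0,-65.8]
  ],
  "slide": [
    [15,-12,0],
    [45,-38,0],
    [77,-64,0],
    [109,-91,0],
    [141,-117,0],
    [173,-144,0],
    [205,-171,0],
    [237,-197,0],
    [269,-224,0],
    [298,-248,0]
  ],
  "grip": [1,1,1,1,1,1,1,1,1,1]
}}

```text
time: 0.98
tool_pos: [530.1, 221.6, 226.5]
tcp_rot: [-3.141, 0.0, 1.532]
contact_force: [-0.3, 0.3, -0.6]
grip_width: 91.8
```

Emit:
{"name": "servo_tool", "arguments": {
  "angular": [
    [0,0,0],
    [0,0,0],
    [0,0,0],
    [0,0,0]
  ],
  "slide": [
    [15,-12,-10],
    [25,-21,-26],
    [25,-21,-26],
    [25,-21,-26]
  ],
  "grip": [1,1,1,1]
}}

```text
time: 1.32
tool_pos: [553.1, 202.1, 199.5]
tcp_rot: [-3.139, 0.001, 1.537]
contact_force: [-0.2, 0.2, -0.0]
grip_width: 92.4
```

```bash
python3 - <<'E'
from h import *
c=snap("wrist","w1"); snap("scene","s1"); t=snap("top","t1"); o=c["obs"]; print(o["tool_pos"],o["tcp_rot"],o["contact_force"])
E
```

```text
[553.11742715 202.08253461 199.50772524] [-3.13854362e+00  5.77016915e-04  1.53697468e+00] [-0.24205711  0.19759648 -0.0345045 ]
```

View pics/w1.png

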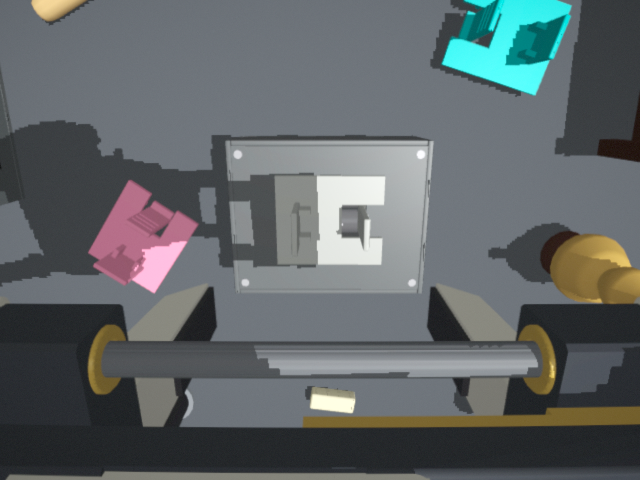

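View pics/s1.png

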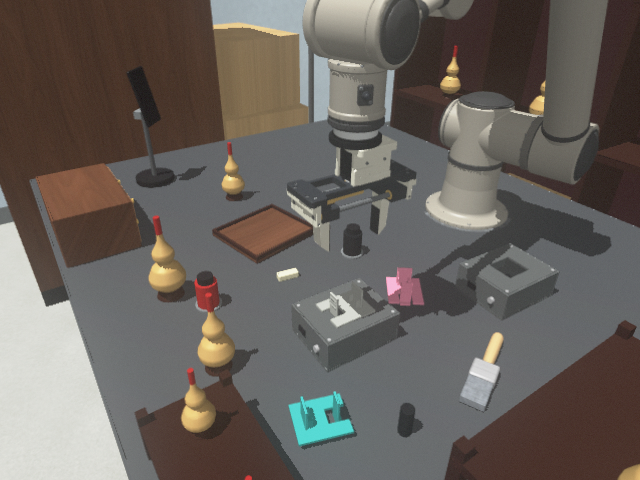

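```bash
python3 - <<'E'
from h import *
c=load("w1")
P=onz(c,[[237.5,154.5],[420.5,154.5],[245.5,283],[411.5,283]],61); print(P.round(1).tolist(),P.mean(0), np.degrees(np.arctan2(*(P[1]-P[0])[[1,0]])),np.degrees(np.arctan2(*(P[3]-P[2])[[1,0]])))
crop(c,260,160,140,110,5,"pics/c_w1.png")
E
```

```text
[[494.7, 256.6, 61.0], [626.6, 252.2, 61.0], [491.6, 156.3, 61.0], [623.2, 152.0, 61.0]] [559.03681217 204.2702876   61.        ] -1.902151561754403 -1.8571511363639417
```

View pics/c_w1.png

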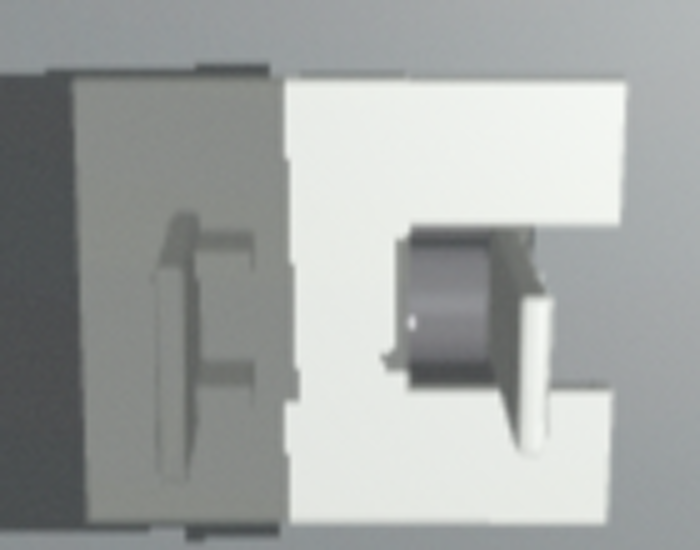

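```bash
python3 - <<'E'
from h import *
c=load("w1"); f=lambda L:(np.array(L,float)-2)/5+[260,160]
print("tab outer/inner",onz(c,f([[551,297],[544,452],[527,297],[522,452]]),100).round(1).tolist())
print("fin outer/inner",onz(c,f([[152,266],[160,480],[182,266],[186,480]]),100).round(1).tolist())
P=onz(c,f([[72,82],[627,80],[86,523],[607,525]]),64);print(P.round(1).tolist(),P.mean(0))
E
```

```text
tab outer/inner [[585.7, 215.5, 100.0], [584.8, 194.1, 100.0], [582.6, 215.6, 100.0], [581.9, 194.2, 100.0]]
fin outer/inner [[533.7, 221.4, 100.0], [533.1, 191.8, 100.0], [537.6, 221.3, 100.0], [536.6, 191.7, 100.0]]
[[520.4, 240.6, 64.0], [600.7, 238.2, 64.0], [518.0, 172.5, 64.0], [598.4, 169.6, 64.0]] [559.37669971 205.22006492  64.        ]
```

Emit:
{"name": "servo_tool", "arguments": {
  "angular": [
    [0,0,0],
    [0,0,0],
    [0,0,0],
    [0,0,0],
    [0,0,0],
    [0,0,0],
    [0,0,0],
    [0,0,0]
  ],
  "slide": [
    [1,1.5,-8],
    [1.7,2.4,-25],
    [1.7,2.4,-45],
    [1.7,2.4,-65],
    [1.7,2.4,-78],
    [1.7,2.4,-85],
    [1.7,2.4,-85],
    [1.7,2.4,-85]
  ],
  "grip": [1,1,1,1,1,1,1,1]
}}

```text
time: 2.13
tool_pos: [555.4, 205.6, 116.2]
tcp_rot: [3.141, -0.0, 1.539]
contact_force: [0.1, -0.2, 0.5]
grip_width: 92.3
```

```bash
python3 - <<'E'
from h import *
c=snap("wrist","w2"); s=snap("scene","s2"); o=c["obs"]; print(o["tool_pos"],o["tcp_rot"],o["contact_force"])
crop(s,240,190,200,150,4,"pics/c_s2.png")
E
```

```text
[555.36310066 205.558365   116.17806089] [ 3.14097469e+00 -1.55101390e-04  1.53904029e+00] [ 0.094703   -0.19991045  0.49806253]
```

View pics/w2.png

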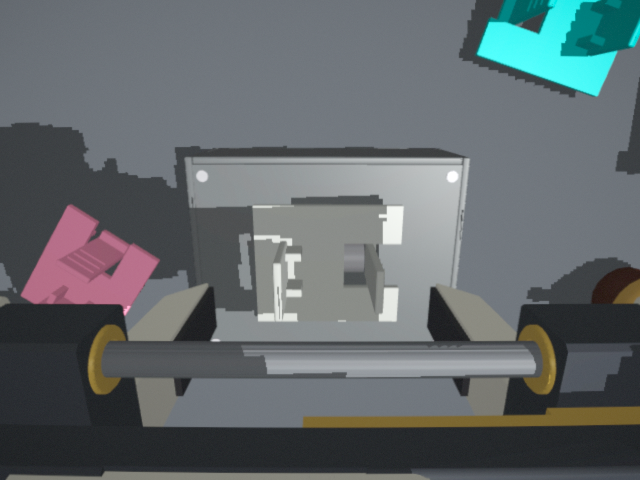

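View pics/c_s2.png

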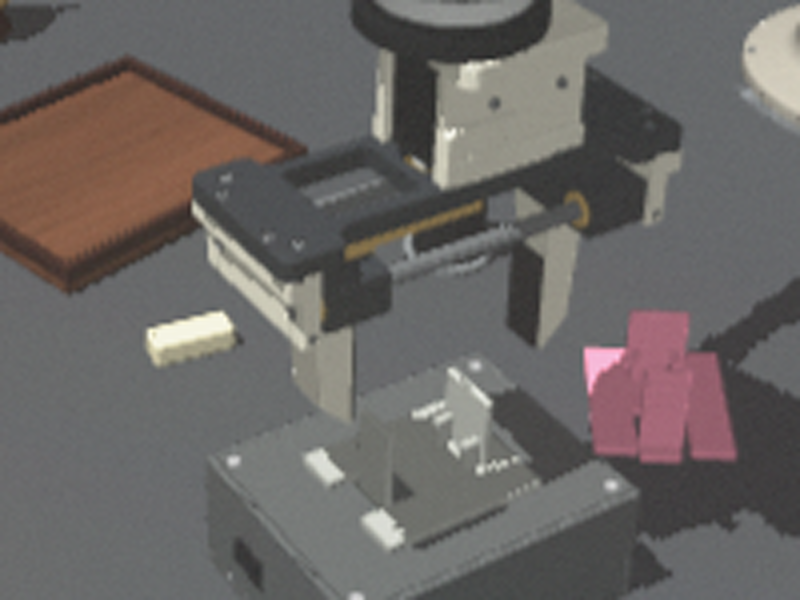

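Emit:
{"name": "servo_tool", "arguments": {
  "angular": [
    [0,0,0],
    [0,0,0],
    [0,0,0],
    [0,0,0],
    [0,0,0],
    [0,0,0],
    [0,0,0]
  ],
  "slide": [
    [0,-0.5,-8],
    [0,-0.5,-18],
    [0,-0.5,-28],
    [0,-0.5,-37],
    [0,-0.5,-43],
    [0,-0.5,-45.5],
    [0,-0.5,-45.5]
  ],
  "grip": [1,1,1,1,1,1,1]
}}

```text
time: 2.82
tool_pos: [554.8, 204.4, 69.2]
tcp_rot: [-3.14, 0.0, 1.538]
contact_force: [0.3, 0.1, -0.2]
grip_width: 91.9
```

Emit:
{"name": "servo_tool", "arguments": {
  "angular": [
    [0,0,0],
    [0,0,0],
    [0,0,0],
    [0,0,0],
    [0,0,0]
  ],
  "slide": [
    [0,0,0],
    [0,0,0],
    [0,0,0],
    [0,0,0],
    [0,0,0]
  ],
  "grip": [0.8,0.65,0.5,0.4,0.4]
}}

```text
time: 3.23
tool_pos: [555.5, 204.6, 70.6]
tcp_rot: [3.141, -0.0, 1.538]
contact_force: [-0.4, -0.6, 0.9]
grip_width: 65.8
```

Emit:
{"name": "servo_tool", "arguments": {
  "angular": [
    [0,0,0],
    [0,0,0],
    [0,0,0],
    [0,0,0]
  ],
  "slide": [
    [0,0,0],
    [0,0,0],
    [0,0,0],
    [0,0,0]
  ],
  "grip": [0.33,0.28,0.24,0.24]
}}

```text
time: 3.57
tool_pos: [555.5, 204.6, 70.3]
tcp_rot: [3.141, -0.0, 1.538]
contact_force: [-0.4, 0.9, -0.1]
grip_width: 57.3
```

Emit:
{"name": "servo_tool", "arguments": {
  "angular": [
    [0,0,0],
    [0,0,0],
    [0,0,0],
    [0,0,0]
  ],
  "slide": [
    [0,0,0],
    [0,0,0],
    [0,0,0],
    [0,0,0]
  ],
  "grip": [0.2,0.17,0.15,0.15]
}}

```text
time: 3.9
tool_pos: [555.5, 204.6, 70.3]
tcp_rot: [3.141, -0.0, 1.538]
contact_force: [1.9, 0.8, -0.3]
grip_width: 52.5
```

Emit:
{"name": "servo_tool", "arguments": {
  "angular": [
    [0,0,0],
    [0,0,0],
    [0,0,0],
    [0,0,0]
  ],
  "slide": [
    [0,0,0],
    [0,0,0],
    [0,0,0],
    [0,0,0]
  ],
  "grip": [0.12,0.1,0.09,0.09]
}}

```text
time: 4.23
tool_pos: [555.7, 204.5, 70.4]
tcp_rot: [3.141, -0.0, 1.538]
contact_force: [2.7, -0.7, 0.2]
grip_width: 50.0
```

Emit:
{"name": "servo_tool", "arguments": {
  "angular": [
    [0,0,0],
    [0,0,0],
    [0,0,0],
    [0,0,0]
  ],
  "slide": [
    [0,0,0],
    [0,0,0],
    [0,0,0],
    [0,0,0]
  ],
  "grip": [0.07,0.05,0.04,0.04]
}}

```text
time: 4.57
tool_pos: [554.6, 204.6, 70.3]
tcp_rot: [-3.14, 0.0, 1.538]
contact_force: [-3.9, -0.7, 5.0]
grip_width: 47.9
```

Emit:
{"name": "servo_tool", "arguments": {
  "angular": [
    [0,0,0],
    [0,0,0],
    [0,0,0]
  ],
  "slide": [
    [-0.5,0,0.2],
    [-0.8,0,0.4],
    [-0.8,0,0.4]
  ],
  "grip": [0.04,0.04,0.04]
}}

```text
time: 4.82
tool_pos: [554.6, 204.6, 70.4]
tcp_rot: [3.141, -0.0, 1.538]
contact_force: [0.7, -0.2, -0.8]
grip_width: 47.8
```

```bash
python3 - <<'E'
from h import *
c=snap("wrist","w3"); s=snap("scene","s3"); o=c["obs"]; print(o["tool_pos"],o["contact_force"],o["grip_width"])
crop(s,270,220,140,110,5,"pics/c_s3.png")
E
```

```text
[554.55451426 204.59296599  70.39261189] [ 0.67422886 -0.20145007 -0.77994512] 47.81518154976814
```

View pics/w3.png

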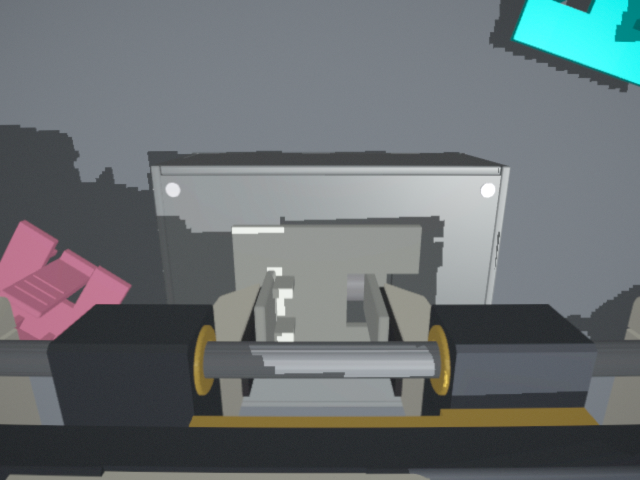

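View pics/c_s3.png

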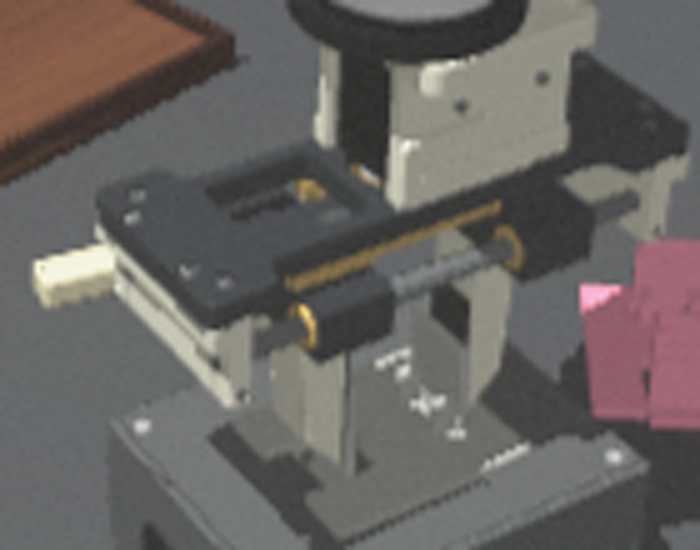

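Emit:
{"name": "servo_tool", "arguments": {
  "angular": [
    [0,0,0],
    [0,0,0],
    [0,0,0],
    [0,0,0],
    [0,0,0]
  ],
  "slide": [
    [-0.3,0,0.1],
    [-0.6,0,0.2],
    [-0.9,0,0.3],
    [-0.9,0,0.3],
    [-0.9,0,0.3]
  ],
  "grip": [0.026,0.013,0.0,0.0,0.0]
}}

```text
time: 5.33
tool_pos: [553.7, 204.5, 70.9]
tcp_rot: [3.141, 0.0, 1.538]
contact_force: [1.2, -0.4, -1.8]
grip_width: 46.0
```

Emit:
{"name": "servo_tool", "arguments": {
  "angular": [
    [0,0,0],
    [0,0,0],
    [0,0,0],
    [0,0,0],
    [0,0,0]
  ],
  "slide": [
    [-0.3,0,0.1],
    [-0.6,0,0.2],
    [-0.9,0,0.3],
    [-0.9,0,0.3],
    [-0.9,0,0.3]
  ],
  "grip": [-0.013,-0.026,-0.039,-0.039,-0.039]
}}

```text
time: 5.75
tool_pos: [552.8, 204.5, 71.3]
tcp_rot: [3.141, 0.0, 1.538]
contact_force: [1.9, -0.2, -1.4]
grip_width: 44.6
```

Emit:
{"name": "servo_tool", "arguments": {
  "angular": [
    [0,0,0],
    [0,0,0],
    [0,0,0],
    [0,0,0],
    [0,0,0]
  ],
  "slide": [
    [-0.2,0,0],
    [-0.2,0,0],
    [-0.2,0,0.5],
    [-0.2,0,1],
    [-0.2,0,1.5]
  ],
  "grip": [-0.05,-0.05,-0.05,-0.05,-0.05]
}}

```text
time: 6.17
tool_pos: [552.6, 204.6, 72.8]
tcp_rot: [3.141, -0.0, 1.538]
contact_force: [3.3, -0.7, -2.5]
grip_width: 43.9
```

Emit:
{"name": "servo_tool", "arguments": {
  "angular": [
    [0,0,0],
    [0,0,0],
    [0,0,0]
  ],
  "slide": [
    [0,0,0.7],
    [0,0,1.4],
    [0,0,2]
  ],
  "grip": [-0.05,-0.05,-0.05]
}}

```text
time: 6.42
tool_pos: [552.6, 204.6, 74.9]
tcp_rot: [3.141, -0.0, 1.538]
contact_force: [3.2, 0.6, -3.0]
grip_width: 43.7
```

Emit:
{"name": "servo_tool", "arguments": {
  "angular": [
    [0,0,0],
    [0,0,0],
    [0,0,0],
    [0,0,0],
    [0,0,0]
  ],
  "slide": [
    [0.4,0,0],
    [0.7,0,0],
    [0.7,0,1],
    [0.7,0,2],
    [0.7,0,3]
  ],
  "grip": [-0.05,-0.05,-0.05,-0.05,-0.05]
}}

```text
time: 6.83
tool_pos: [552.8, 204.6, 77.7]
tcp_rot: [-3.141, 0.0, 1.538]
contact_force: [0.5, -0.1, -2.0]
grip_width: 43.6
```

```bash
python3 - <<'E'
from h import *
c=snap("wrist","w4"); s=snap("scene","s4"); o=c["obs"]; print(o["tool_pos"],o["contact_force"],o["grip_width"])
crop(s,270,220,140,110,5,"pics/c_s4.png")
E
```

```text
[552.82538321 204.57946677  77.73419276] [ 0.47768675 -0.05423085 -2.00007167] 43.600607039656275
```

View pics/w4.png

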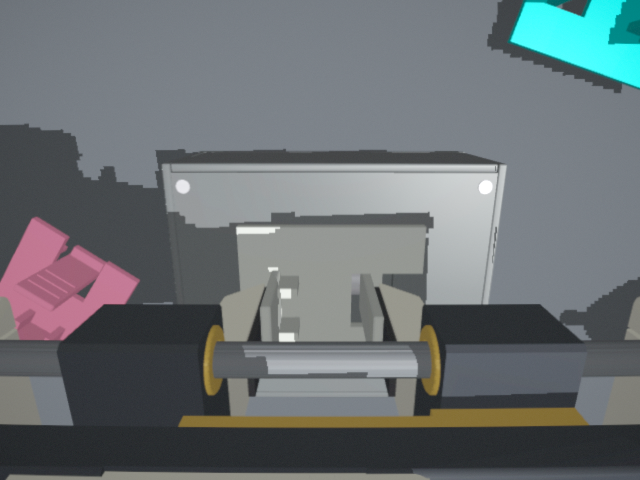

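View pics/c_s4.png

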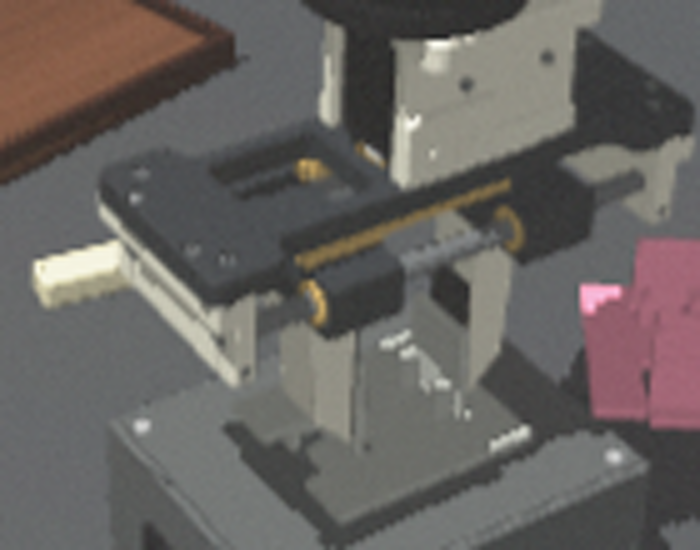

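Emit:
{"name": "servo_tool", "arguments": {
  "angular": [
    [0,0,0],
    [0,0,0],
    [0,0,0],
    [0,0,0],
    [0,0,0],
    [0,0,0],
    [0,0,0],
    [0,0,0]
  ],
  "slide": [
    [0,0,1.5],
    [0,0,3],
    [0,0,4.5],
    [0,0,6],
    [0,0,7.5],
    [0,0,9],
    [0,0,10.5],
    [0,0,12]
  ],
  "grip": [-0.05,-0.05,-0.05,-0.05,-0.05,-0.05,-0.05,-0.05]
}}

```text
time: 7.6
tool_pos: [553.2, 204.5, 89.9]
tcp_rot: [3.142, 0.0, 1.538]
contact_force: [0.2, -0.4, -0.2]
grip_width: 43.6
```

Emit:
{"name": "servo_tool", "arguments": {
  "angular": [
    [0,0,0],
    [0,0,0],
    [0,0,0],
    [0,0,0],
    [0,0,0],
    [0,0,0],
    [0,0,0],
    [0,0,0],
    [0,0,0]
  ],
  "slide": [
    [0,0,3],
    [0,0,8],
    [0,0,15],
    [0,0,24],
    [0,0,34],
    [0,0,44],
    [0,0,52],
    [0,0,57],
    [0,0,58]
  ],
  "grip": [-0.05,-0.05,-0.05,-0.05,-0.05,-0.05,-0.05,-0.05,-0.05]
}}

```text
time: 8.35
tool_pos: [553.8, 204.7, 149.3]
tcp_rot: [3.139, -0.001, 1.538]
contact_force: [0.6, 0.2, -0.5]
grip_width: 44.1
```

```bash
python3 - <<'E'
from h import *
c=snap("wrist","w5"); s=snap("scene","s5"); o=c["obs"]; print(o["tool_pos"],o["contact_force"],o["grip_width"])
E
```

```text
[553.82535634 204.72577658 149.31632163] [ 0.6132206   0.24473123 -0.49230115] 44.06762503753683
```

View pics/s5.png

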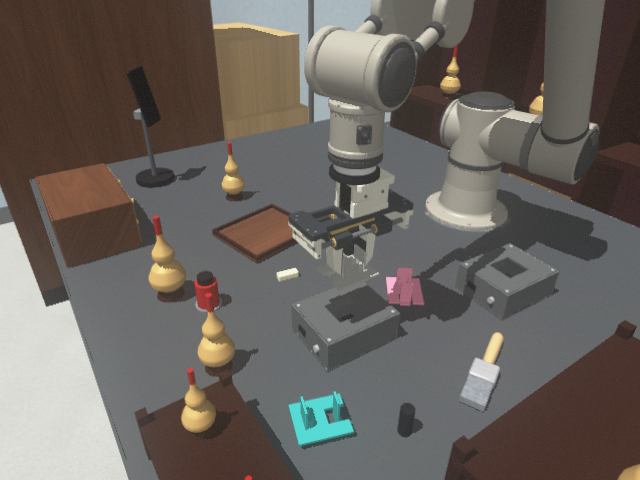

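Emit:
{"name": "servo_tool", "arguments": {
  "angular": [
    [0,0,0],
    [0,0,0],
    [0,0,0],
    [0,0,0],
    [0,0,0],
    [0,0,0],
    [0,0,0],
    [0,0,0],
    [0,0,0],
    [0,0,0]
  ],
  "slide": [
    [-1,-5,0],
    [-2,-15,0],
    [-4,-30,0],
    [-6,-50,0],
    [-8,-70,0],
    [-11,-92,0],
    [-14,-115,0],
    [-17,-138,0],
    [-20,-161,0],
    [-23,-184,0]
  ],
  "grip": [-0.05,-0.05,-0.05,-0.05,-0.05,-0.05,-0.05,-0.05,-0.05,-0.05]
}}

```text
time: 9.28
tool_pos: [529.3, 18.7, 147.3]
tcp_rot: [-3.141, 0.0, 1.538]
contact_force: [-0.1, -0.3, -0.7]
grip_width: 43.6
```

Emit:
{"name": "servo_tool", "arguments": {
  "angular": [
    [0,0,0],
    [0,0,0],
    [0,0,0],
    [0,0,0],
    [0,0,0],
    [0,0,0],
    [0,0,0],
    [0,0,0],
    [0,0,0],
    [0,0,0]
  ],
  "slide": [
    [-3,-23,0],
    [-6,-46,0],
    [-9,-69,0],
    [-12,-92,0],
    [-15,-115,0],
    [-18,-138,0],
    [-20,-160,0],
    [-22,-180,0],
    [-23,-195,0],
    [-23,-204,0]
  ],
  "grip": [-0.05,-0.05,-0.05,-0.05,-0.05,-0.05,-0.05,-0.05,-0.05,-0.05]
}}

```text
time: 10.12
tool_pos: [506.2, -185.7, 147.3]
tcp_rot: [-3.141, 0.0, 1.536]
contact_force: [0.8, 0.3, -1.6]
grip_width: 43.7
```

Emit:
{"name": "servo_tool", "arguments": {
  "angular": [
    [0,0,0],
    [0,0,0],
    [0,0,0],
    [0,0,0],
    [0,0,0],
    [0,0,0],
    [0,0,0]
  ],
  "slide": [
    [0,0,-3],
    [0,0,-12],
    [0,0,-25],
    [0,0,-40],
    [0,0,-52],
    [0,0,-60],
    [0,0,-62]
  ],
  "grip": [-0.05,-0.05,-0.05,-0.05,-0.05,-0.05,-0.05]
}}

```text
time: 10.7
tool_pos: [506.2, -182.0, 83.7]
tcp_rot: [-3.138, -0.002, 1.539]
contact_force: [-1.0, 0.6, -0.7]
grip_width: 43.9
```

```bash
python3 - <<'E'
from h import *
c=snap("wrist","w6"); s=snap("scene","s6"); t=snap("top","t6");o=c["obs"]; print(o["tool_pos"],o["contact_force"],o["grip_width"])
crop(s,195,120,160,130,5,"pics/c_s6.png")
E
```

```text
[ 506.19785006 -181.95536808   83.74864167] [-1.01610155  0.6184179  -0.66688177] 43.88981737637368
```

View pics/c_s6.png

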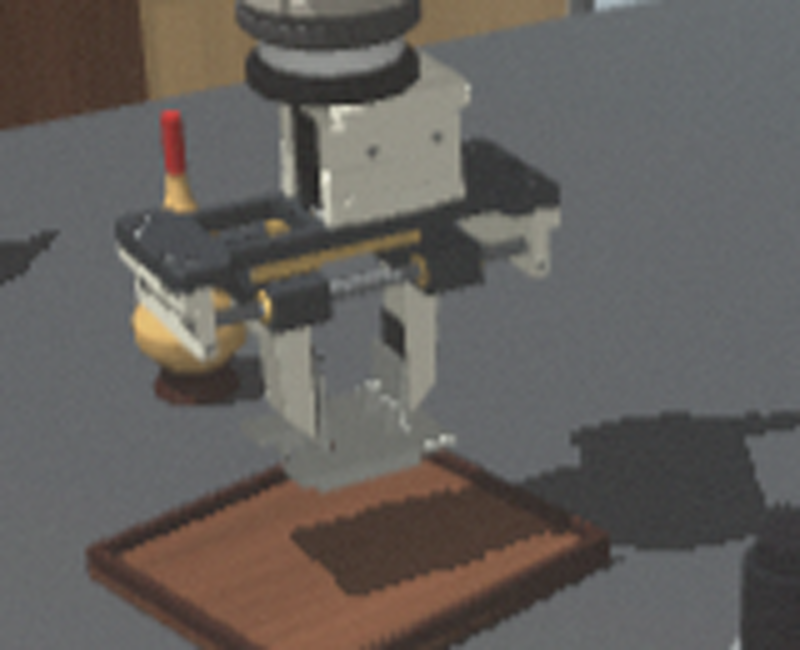

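View pics/w6.png

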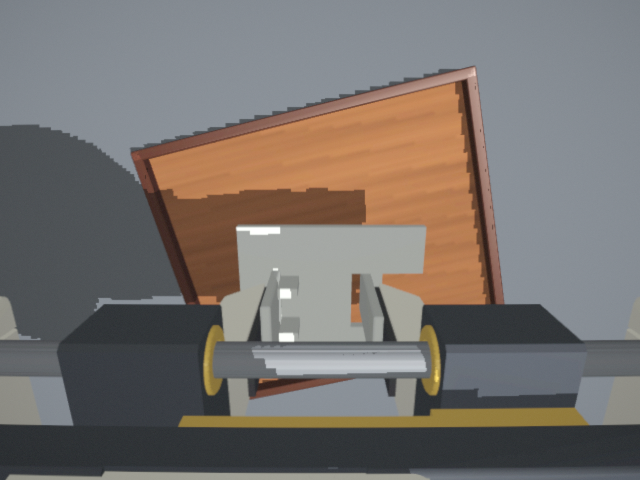

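Emit:
{"name": "servo_tool", "arguments": {
  "angular": [
    [0,0,0],
    [0,0,0],
    [0,0,0],
    [0,0,0],
    [0,0,0],
    [0,0,0],
    [0,0,0],
    [0,0,0]
  ],
  "slide": [
    [0,0,-3],
    [1,0,-10],
    [1,0,-20],
    [1,0,-30],
    [1,0,-38],
    [1,0,-44],
    [1,0,-46],
    [1,0,-47]
  ],
  "grip": [-0.05,-0.05,-0.05,-0.05,-0.05,-0.05,-0.05,-0.05]
}}

```text
time: 11.52
tool_pos: [507.9, -183.3, 38.0]
tcp_rot: [-3.141, -0.001, 1.538]
contact_force: [0.2, 0.1, -1.5]
grip_width: 44.0
```

Emit:
{"name": "servo_tool", "arguments": {
  "angular": [
    [0,0,0],
    [0,0,0],
    [0,0,0],
    [0,0,0]
  ],
  "slide": [
    [0,0,-0.7],
    [0,0,-1.4],
    [0,0,-2],
    [0,0,-2]
  ],
  "grip": [-0.05,-0.05,-0.05,-0.05]
}}

```text
time: 11.85
tool_pos: [508.3, -183.5, 37.0]
tcp_rot: [3.141, 0.0, 1.538]
contact_force: [-0.4, -0.3, -1.4]
grip_width: 44.1
```

Emit:
{"name": "servo_tool", "arguments": {
  "angular": [
    [0,0,0],
    [0,0,0],
    [0,0,0],
    [0,0,0],
    [0,0,0]
  ],
  "slide": [
    [0,0,-0.6],
    [0,0,-1.2],
    [0,0,-1.8],
    [0,0,-2.4],
    [0,0,-2.4]
  ],
  "grip": [-0.05,-0.05,-0.05,-0.05,-0.05]
}}

```text
time: 12.27
tool_pos: [508.2, -183.4, 34.2]
tcp_rot: [-3.142, -0.0, 1.538]
contact_force: [1.0, -0.3, -1.2]
grip_width: 43.8
```

Emit:
{"name": "servo_tool", "arguments": {
  "angular": [
    [0,0,0],
    [0,0,0],
    [0,0,0],
    [0,0,0]
  ],
  "slide": [
    [0,0,-0.4],
    [0,0,-0.8],
    [0,0,-1.2],
    [0,0,-1.2]
  ],
  "grip": [-0.05,-0.05,-0.05,-0.05]
}}

```text
time: 12.6
tool_pos: [508.2, -183.4, 33.1]
tcp_rot: [-3.142, -0.0, 1.538]
contact_force: [0.1, -0.3, -1.4]
grip_width: 43.5
```

Emit:
{"name": "servo_tool", "arguments": {
  "angular": [
    [0,0,0],
    [0,0,0],
    [0,0,0],
    [0,0,0]
  ],
  "slide": [
    [0,0,-0.3],
    [0,0,-0.6],
    [0,0,-0.8],
    [0,0,-0.8]
  ],
  "grip": [-0.05,-0.05,-0.05,-0.05]
}}

```text
time: 12.93
tool_pos: [508.2, -183.4, 32.3]
tcp_rot: [3.142, -0.0, 1.538]
contact_force: [-0.4, 0.7, -1.0]
grip_width: 43.7
```

Emit:
{"name": "servo_tool", "arguments": {
  "angular": [
    [0,0,0],
    [0,0,0],
    [0,0,0]
  ],
  "slide": [
    [0,0,-0.4],
    [0,0,-0.7],
    [0,0,-0.7]
  ],
  "grip": [-0.05,-0.05,-0.05]
}}

```text
time: 13.18
tool_pos: [508.2, -183.4, 31.5]
tcp_rot: [-3.142, -0.0, 1.538]
contact_force: [0.4, -0.4, -0.7]
grip_width: 43.9
```

Emit:
{"name": "servo_tool", "arguments": {
  "angular": [
    [0,0,0],
    [0,0,0],
    [0,0,0]
  ],
  "slide": [
    [0,0,-0.3],
    [0,0,-0.6],
    [0,0,-0.6]
  ],
  "grip": [-0.05,-0.05,-0.05]
}}

```text
time: 13.43
tool_pos: [508.2, -183.5, 31.4]
tcp_rot: [3.141, 0.0, 1.538]
contact_force: [-0.7, -0.6, 3.5]
grip_width: 43.7
```

Emit:
{"name": "servo_tool", "arguments": {
  "angular": [
    [0,0,0],
    [0,0,0],
    [0,0,0],
    [0,0,0],
    [0,0,0],
    [0,0,0]
  ],
  "slide": [
    [1,0,0],
    [2,0,0],
    [3,0,0],
    [4,0,0],
    [4,0,0],
    [4,0,0]
  ],
  "grip": [0,0.05,0.1,0.15,0.25,0.35]
}}

```text
time: 13.93
tool_pos: [512.5, -183.5, 30.8]
tcp_rot: [3.141, 0.0, 1.538]
contact_force: [0.4, 0.1, -0.2]
grip_width: 59.6
```

Emit:
{"name": "servo_tool", "arguments": {
  "angular": [
    [0,0,0],
    [0,0,0],
    [0,0,0],
    [0,0,0],
    [0,0,0]
  ],
  "slide": [
    [0,0,0],
    [0,0,0],
    [0,0,0],
    [0,0,0],
    [0,0,0]
  ],
  "grip": [0.5,0.6,0.7,0.75,0.75]
}}

```text
time: 14.35
tool_pos: [512.2, -183.5, 31.0]
tcp_rot: [3.142, -0.0, 1.538]
contact_force: [-0.2, -0.9, -0.1]
grip_width: 79.6
```

```bash
python3 - <<'E'
from h import *
c=snap("wrist","w7"); s=snap("scene","s7"); o=c["obs"]; print(o["tool_pos"],o["contact_force"],o["grip_width"])
E
```

```text
[ 512.20633555 -183.45017706   30.99053282] [-0.17320354 -0.91851757 -0.1286688 ] 79.60019997579873
```

View pics/w7.png

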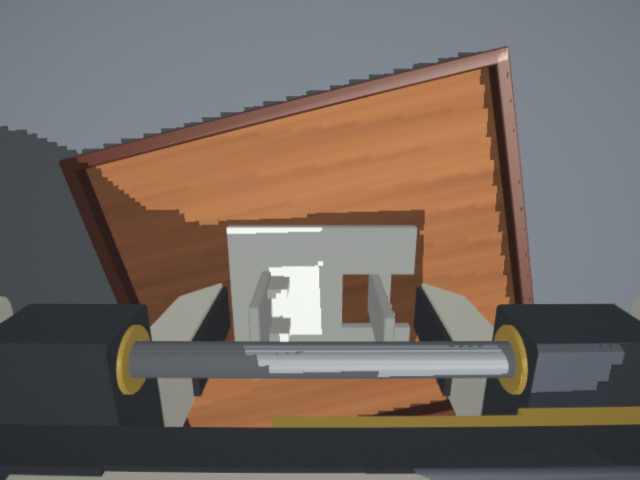

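Released: the fingers stand clear of the fin (260,310) and the tab (380,310), which has sprung back. Next I back straight up and check.

Emit:
{"name": "servo_tool", "arguments": {
  "angular": [
    [0,0,0],
    [0,0,0],
    [0,0,0],
    [0,0,0],
    [0,0,0],
    [0,0,0],
    [0,0,0],
    [0,0,0],
    [0,0,0],
    [0,0,0]
  ],
  "slide": [
    [0,0,3],
    [0,0,9],
    [0,0,18],
    [0,0,30],
    [0,0,50],
    [0,0,75],
    [0,0,100],
    [0,0,125],
    [0,0,140],
    [0,0,145]
  ],
  "grip": [0.75,0.75,0.75,0.75,0.75,0.75,0.75,0.75,0.75,0.75]
}}

```text
time: 15.28
tool_pos: [513.5, -184.1, 180.0]
tcp_rot: [3.136, 0.003, 1.538]
contact_force: [-0.1, -0.1, 0.4]
grip_width: 80.5
```

Emit:
{"name": "servo_tool", "arguments": {
  "angular": [
    [0,0,0],
    [0,0,0],
    [0,0,0],
    [0,0,0],
    [0,0,0],
    [0,0,0],
    [0,0,0]
  ],
  "slide": [
    [-10,0,5],
    [-30,0,10],
    [-55,0,10],
    [-75,0,10],
    [-90,0,10],
    [-95,0,10],
    [-95,0,10]
  ],
  "grip": [0.75,0.75,0.75,0.75,0.75,0.75,0.75]
}}

```text
time: 15.87
tool_pos: [415.7, -183.1, 185.7]
tcp_rot: [-3.14, -0.001, 1.537]
contact_force: [1.5, 0.8, 0.2]
grip_width: 80.4
```

```bash
python3 - <<'E'
from h import *
c=snap("wrist","w8"); s=snap("scene","s8"); t=snap("top","t8"); o=c["obs"]; print(o["tool_pos"],o["contact_force"],o["grip_width"])
crop(s,195,180,140,100,5,"pics/c_s8.png")
E
```

```text
[ 415.73266447 -183.14291312  185.65737086] [1.49510191 0.81129484 0.17093748] 80.4166233544586
```

View pics/c_s8.png

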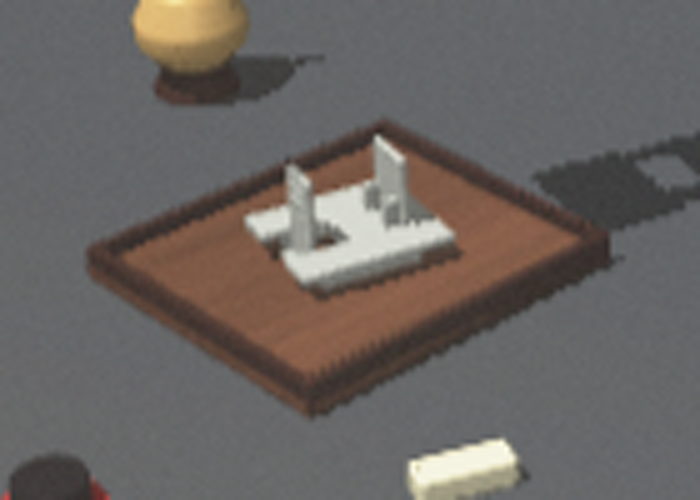

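View pics/w8.png

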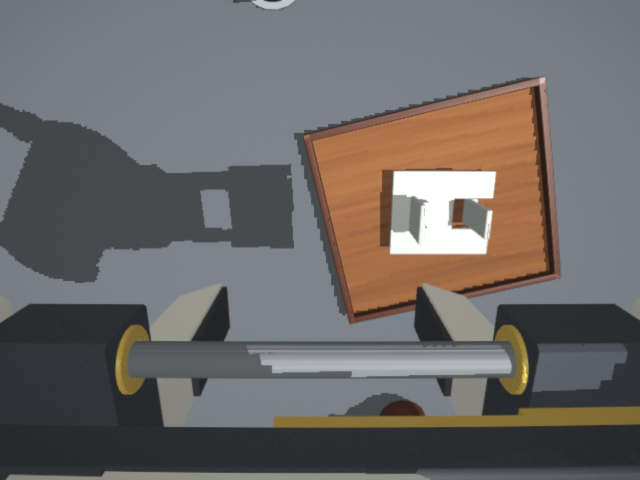

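View pics/t8.png

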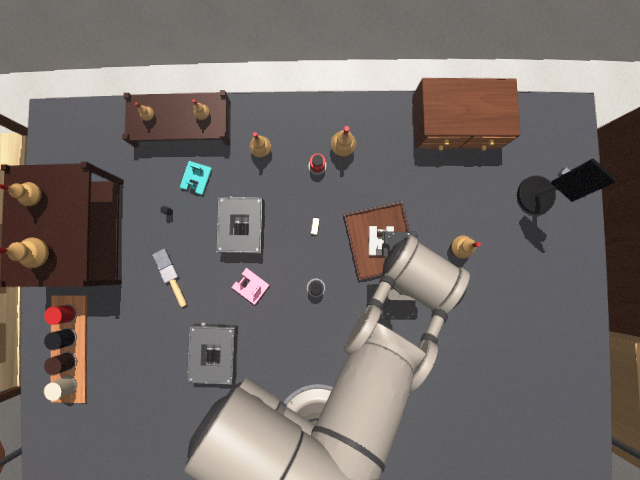

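```bash
python3 - <<'E'
from h import *
from plant import bot
c=load("w8")
P=onz(c,[[393,171.5],[495,171.5],[389.5,254],[487,254]],25); T=onz(c,[[306,136],[543,79],[351,321],[560,275]],18)
print("cover",P.mean(0).round(1),[np.linalg.norm(P[a]-P[b]).round(1) for a,b in((0,1),(2,3),(0,2),(1,3))],"tray",T.mean(0).round(1),"off",np.linalg.norm((P.mean(0)-T.mean(0))[:2]).round(1))
m=c["range_z"]; o,d=ray(c,[[405,185],[480,185],[405,245],[475,245]]); uv=[[405,185],[480,185],[405,245],[475,245]]
print("plate top z",[(o+d[i]*m[v,u])[2].round(1) for i,(u,v) in enumerate(uv)])
b=bot.get_obs(); print(b["time"],abs(b["dq"]).max(),b["contact_force"])
E
python3 -c "
from h import *
t,s=load('t8'),load('t1'); d=cv2.absdiff(load('t8')['img'],load('top0')['img']); print('eraser/spool area diff',d[150:300,150:335].max(2).__gt__(60).sum())
crop(load('w8'),370,150,150,120,5,'pics/c_w8.png')"
```

```text
cover [ 513.2 -183.    25. ] [np.float64(80.4), np.float64(81.6), np.float64(68.4), np.float64(68.7)] tray [ 514. -181.   18.] off 2.1
plate top z [np.float64(25.6), np.float64(25.7), np.float64(25.6), np.float64(24.0)]
16.0167 0.01004249456596128 [0.45908772 0.06817254 0.27686915]
eraser/spool area diff 596
```

View pics/c_w8.png

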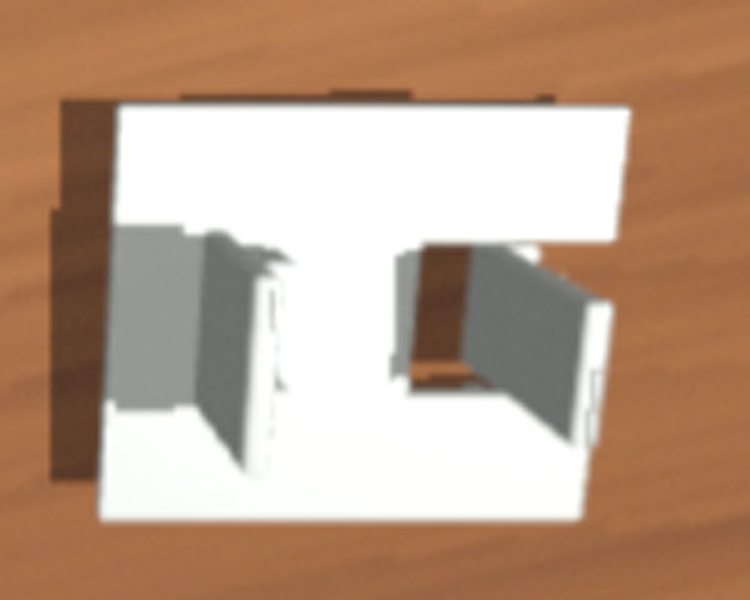

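```bash
python3 -c "
from plant import bot
print(bot.close_job()); print(bot.get_obs()['time'])"
```

```text
the job is handed in; nothing more can be done
None
the job is handed in; nothing more can be done
```

The cover is off the farther battery box and lying in the wooden tray, released, and I handed the job in at about 16 s of the 64 s allowed. The hand-in gave no verdict.

- **Unhooking:** I pinched the tab about 8 mm (finger opening down to about 43.7 mm) while shifting the gripper to keep the sideways force low. The largest readings were about 4 N sideways and 5 N vertical, both briefly.
- **Lifting and placing:** The cover lifted straight off with at most 3 N of pull. It touched down in the tray at about 3.5 N, and I let go and backed away.

**Last checks:**
- **Position:** the cover's centre is about 2 mm from the tray's middle by the wrist camera, or about 1–2 mm using the first views' estimate of the tray.
- **Flatness:** plate top readings were 24.0–25.7 mm at four points, against 25 mm expected. The one low reading is probably depth noise, so I take it as flat on its skirts.
- **Tab:** by a rough pixel estimate the uprights measure about 52 mm across again, so the tab has sprung back.
- **Robot:** it is clear of everything, with wrist force near zero.

**Less certain:**
- The three cameras disagreed by 2–3 mm on the box's position. I settled that by force feedback.
- I judged the bystanders unmoved by eye from the top view. A pixel comparison with the first picture was no help, because it also picked up the removed cover and moving shadows.

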